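# Scan the smallest can and file it in the tray

## Robot

A 7-joint arm with a two-finger parallel gripper is mounted at the origin on a cart in front of the work surface, level with it; the furniture and walls round the work are solid. World frame = base frame: x ahead of the robot, y to its left, z up, the work surface at z = 0. Lengths are in mm, angles in rad, forces in N, time in s.
With the tool pointing down it reaches from about 400 to 875 mm from the base axis. Payload 4.4 kg.
Tool frame: the origin (TCP) lies on the centre line of the jaws, within the pads' length; the fingertips stand 14 mm ahead of it and the grasp point (between the pads) lies 5 mm behind it (tips_ahead is the distance from the TCP to the fingertips, in mm); z points along the fingers, y is the line along which they close (so a half turn about z gives the same grasp; the last joint's range is limited). The gripper opens to 85 mm and grips with 20 to 120 N. Pads are 22 mm wide; open, the fingers measure 114 mm over their backs; the gripper's body (76 mm by 85 mm) begins 54 mm behind the grasp point. The pads swing forward as they close: fully open they stand 13 mm farther back than shut.
Start: joints at [-0.066, 0.628, 0.038, 1.517, -0.027, 0.996, -0.02], TCP at [650.014, 0.027, 245.313] pointing down, gripper open.
Joint ranges: [-3.06, 3.06], [-0.37, 2.12], [-1.25, 1.32], [0.18, 2.47], [-1.1, 4.24], [0.23, 1.98], [-2.94, 2.94]. Speed limits (rad/s): [2.57, 2.57, 3.14, 3.14, 3.14, 3.14, 3.14].

## Interface

Orientations are given as [roll, pitch, yaw] about the fixed x, y, z axes, in that order (R = Rz(yaw) Ry(pitch) Rx(roll)).
In Python, from cell import * gives the robot as it stands.
- The arm moves only by the tool move_arm, never from a script. Its argument "rows" is text: rows parted by semicolons, each of 7 numbers parted by spaces: the shift along the tool's x, y, z scaled (see below), then the turn, a rotation vector about the tool's x, y, z scaled (see below), then the closure, from -1 (fully open) to 1 (shut). A call has 1 to 12 rows; each row is the pose to reach, as a shift and turn from the pose commanded when the call began, along the tool's axes at that moment; what a row does not reach only later rows make up. The controller multiplies each number of a shift by 0.3 m and each number of a turn by pi/2 rad. A row lasts 1/12 s, in which the tool goes at most 41.7 mm and 7.16 degrees, less where a joint would pass 70% of its speed; a pose out of reach is approached as far as the arm can. A call with a number of a shift or a turn outside -1 to 1 is refused whole. A call with a gripper value outside its range is refused whole. The fingers move at their own pace and stop on an object; the grip force is fixed at half the most. Time passes only in rows, so rows that repeat a pose let the fingers close. It gives the time, the measured TCP pose, the force, the opening and the grip force at its end, in the units of the state.
- read_state(): the state, without advancing time (a new reading comes with each control period).
- get_image(name): name is "scene" or "side" or "wrist"; returns a dict with "img" (384x512x3 uint8, red, green, blue), "vfov" (degrees; the focal length in pixels is half the picture's height over the tangent of half this angle, whatever the lens; pixels are square), "cx", "cy" (the principal point, pixels), "extrinsics" (4x4, takes a point from camera to world coordinates); the wrist camera has in their place "T_tool_cam" (4x4, takes a point from camera to tool coordinates, whose origin is the TCP and whose axes are the flange's). Camera axes: x right, y up, looking along -z (the intrinsics and any distortion apply to the point x, -y, -z); pixel columns grow to the right and rows downward; lengths in mm; the calibration is good to about 2 mm. A picture is of the moment at which its call begins: read the wrist's pose just before it. There is no depth.
- finish_job(): hands the job in; it is judged then, once.
The state is a dict: "clock": time; "qpos": joint angles; "qd": joint speeds; "tau": joint torques, N m; "eef_pos": TCP position; "tool_rot": TCP orientation; "force": force on the tool from outside, world axes, zero at the start; "torque": the same for the moment, N m; "width": finger opening in mm; "gripper_force": force on a finger pad.
Only numpy, scipy, OpenCV 4.12 (cv2) and the standard library are available. Lean on these libraries where they do the work, as an engineer would, in place of code of your own. Each camera call takes 0.05 s, during which the arm holds its last target. There are 200 camera calls.

## Task

Check in the smallest of the three look-alike grey cans that stand at the front left of the worktop (not the two at the back, beside the vice): stand it upright in the middle of the scanning station's round pad with its paper label facing the scanner's window, and let go of it. Then pinch the scanner's orange trigger fully in against its grip, hold it in for about a second and let it spring back. Finally stand the can upright on the floor of the blue tray, without moving or tipping the other two cans.

Things in the scene. Friction and masses are not known exactly. Their poses are not given: they have to be found in the camera images.
- small_can: The smallest of three look-alike cans, the one to scan, standing upright: grey can with two brass knobs on its lid and a paper label on its side. Can 50 mm diameter, 62 mm tall, 78 mm with the knobs (grasp the can itself from above, across its diameter). Origin: centre of its underside; z up. The middle of the label lies on the can's own -x side. Weighs about 0.4 kg
- label (a point): Middle of the paper label on the side of the smallest can, 35 mm above its underside, 25 mm from its axis
- middle_can: The middle one of the three cans, standing upright: grey can with two brass knobs on its lid and a paper label on its side. Can 58 mm diameter, 72 mm tall, 88 mm with the knobs (grasp the can itself from above, across its diameter). Origin: centre of its underside; z up.
- large_can: The largest of the three cans, standing upright: grey can with two brass knobs on its lid and a paper label on its side. Can 62 mm diameter, 80 mm tall, 96 mm with the knobs (grasp the can itself from above, across its diameter). Origin: centre of its underside; z up.
- station: Scanning station, fixed: aluminium plate 200 (x) x 270 (y) x 6 mm; at its -y end a grey pistol-shaped scanner clamped on its side, at its +y end a round black pad. Origin: centre of the plate's underside. The scanner's head (50 mm wide, z 22 to 88 mm) lies along y at x = +40 mm, from y = -120 to 0 mm, and looks to +y; its grip runs from the head to -x
- pad (a point): Middle of the top of the round pad (72 mm diameter, 8 mm above the worktop) on the station; 85 mm in front of the window. The yellow ring is 54 mm across
- window (a point): Middle of the scanner's red window at the front (+y) end of its head, 55 mm above the worktop; looks along the station's +y to the pad
- scanner_grip: The scanner's fixed grip, a grey bar lying level: 104 mm long along x, 30 mm in y (the pinch direction), 28 mm high. Origin: its middle, 55 mm above the worktop; axes as the station's. Its back face is 15 mm to -y of the origin
- trigger_lever (a joint): Orange trigger: a lever 60 mm long, 8 mm thick, 20 mm high, hinged by the head about a vertical axis (47 mm to +x, 35 mm to +y of the grip's origin) and running to the station's -x beside the grip, on its +y side. Value in rad: 0 released (it springs back), 0.24 fully squeezed towards the grip; about 5 N at the pinch point
- pinch (a point): Where to pinch from above: on the station (does not move with the trigger), halfway between the back of the grip and the front face of the released trigger, 55 mm above the worktop, 49 mm along the trigger from its hinge. Width there along the station's y: 55 mm released, 43 mm squeezed. Base plate is 49 mm below
- trigger_face (a point): Point on the trigger's front (+y) face, 49 mm from its hinge; moves with it
- tray: Low blue tray, fixed: 180 (x) x 150 (y) x 26 mm outside, walls 4 mm. Origin: centre of its underside; floor about 4 mm above it. Can turn about z by 0.15 rad
There are look-alikes about, which are no part of the job. What is shaped like the large_can but green or red is not meant.

How it is judged (in metres and radians):
On the way, in this order (a step that is already met when the one before it is completed fails the run):
1. the smallest can stands upright on the pad, within 15 mm of its middle, label facing the window within 0.45 rad, let go (horizontal distance between small_can and pad below 0.015 m and height (world z) of small_can below 0.014 m and angle between small_can's own z axis and vertical below 0.1 rad and angle between the x axis of small_can and the y axis of station, either way round below 0.45 rad and horizontal distance between label and window below 0.085 m and contact force between the fingers and small_can below 0.1 N and linear speed of small_can below 0.02 m/s), for 0.2 s.
2. with the can standing so, the trigger is pinched in (above 0.20 rad) against the grip, a finger on the grip, for half a second (horizontal distance between small_can and pad below 0.015 m and height (world z) of small_can below 0.014 m and angle between small_can's own z axis and vertical below 0.1 rad and angle between the x axis of small_can and the y axis of station, either way round below 0.45 rad and horizontal distance between label and window below 0.085 m and value of joint trigger_lever above 0.2 rad and contact force between the fingers and scanner_grip above 0.5 N), for 0.5 s.
3. the trigger has sprung back (below 0.03 rad) with the can still on the pad as before (horizontal distance between small_can and pad below 0.015 m and height (world z) of small_can below 0.014 m and angle between small_can's own z axis and vertical below 0.1 rad and angle between the x axis of small_can and the y axis of station, either way round below 0.45 rad and horizontal distance between label and window below 0.085 m and value of joint trigger_lever below 0.03 rad), for 0.1 s.
At the end, for the whole second after the job is handed in: The smallest can stands upright (within 0.1 rad) and at rest on the tray's floor, inside its rim; the trigger is sprung back (below 0.03 rad); the other two cans stand upright within 20 mm of where they were (x of small_can in the frame of tray between -0.064 and 0.064 m and y of small_can in the frame of tray between -0.049 and 0.049 m and z of small_can in the frame of tray below 0.01 m and angle between each of small_can, middle_can, large_can's own z axis and vertical below 0.1 rad and linear speed of small_can below 0.02 m/s and value of joint trigger_lever below 0.03 rad and distance of each of middle_can, large_can from where it was at the start of the episode below 0.02 m); the robot touches nothing.
It fails at once if the middle or large can moved by more than 20 mm or tipped (distance of any of middle_can, large_can from where it was at the start of the episode above 0.02 m or angle between any of middle_can, large_can's own z axis and vertical above 0.3 rad).
It fails at once if the smallest can tipped over (angle between small_can's own z axis and vertical above 0.6 rad).
It also fails if it takes over 58 s, if anything falls off the work surface, if the arm or the gripper's body presses on something with over 40 N, if the wrist force passes 120 N, or if a joint passes its speed limit or range.

## Working session

There is one attempt and no reset: what is moved stays moved. The work goes in short steps, Python scripts to look and compute and a tool call to move; the robot and the scene stay as the last step left them, time stands still between calls to the robot, and variables do not carry over. Pictures are saved under pics/ and viewed, at most 12 in all, crops included, and the job is handed in when it is done.

Besides the shell and the picture viewer there is one more tool, called after ">>>" as a command line: name --argument value ..., lists and objects as JSON in quotes. move_arm: Moves the arm, as the interface text tells. Its arguments: {"type":"object","properties":{"rows":{"type":"string"}},"required":["rows"]}

```bash
mkdir -p pics
cat > h.py <<'E'
from cell import *
import numpy as np, cv2
def snap(n,f=None):
    d=get_image(n)
    if f: cv2.imwrite('pics/'+f,d['img'][:,:,::-1])
    return d
def K(d): 
    f=d['img'].shape[0]/2/np.tan(np.radians(d['vfov'])/2); return f
def ray(d,u,v,T=None):
    T=d['extrinsics'] if T is None else T
    T=np.array(T); f=K(d)
    r=np.array([(u-d['cx'])/f,-(v-d['cy'])/f,-1.]); return T[:3,3],T[:3,:3]@r
def onz(d,u,v,z,T=None):
    o,r=ray(d,u,v,T); return o+r*(z-o[2])/r[2]
def proj(d,p,T=None):
    T=np.array(d['extrinsics'] if T is None else T); c=T[:3,:3].T@(np.array(p)-T[:3,3]); f=K(d)
    return d['cx']+f*c[0]/-c[2], d['cy']-f*c[1]/-c[2]
E
python3 - <<'E'
from h import *
s=read_state(); print({k:np.round(v,3) for k,v in s.items()})
a=snap('scene'); b=snap('side'); w=snap('wrist','w0.png')
for d in(a,b,w): print({k:(np.round(v,3).tolist() if not isinstance(v,str) else v) for k,v in d.items() if k!='img'})
cv2.imwrite('pics/scene0.png',cv2.resize(a['img'],(800,600),interpolation=cv2.INTER_CUBIC)[:,:,::-1])
cv2.imwrite('pics/side0.png',cv2.resize(b['img'],(800,600),interpolation=cv2.INTER_CUBIC)[:,:,::-1])
np.save('scene0.npy',a,allow_pickle=True);np.save('side0.npy',b,allow_pickle=True)
E
```

```text
{'clock': np.float64(0.0), 'qpos': array([-0.066,  0.629,  0.038,  1.518, -0.027,  0.996, -0.02 ]), 'qd': array([-0.001, -0.001, -0.001,  0.001,  0.   , -0.001,  0.001]), 'tau': array([-1.0000e-03, -5.6341e+01,  1.2260e+00, -1.9345e+01,  1.1000e-02,
        1.1000e-02, -0.0000e+00]), 'eef_pos': array([6.49403e+02, 3.50000e-02, 2.44391e+02]), 'tool_rot': array([-3.14 ,  0.   ,  1.571]), 'force': array([-0.257,  0.634, -0.906]), 'torque': array([-0.04 , -0.023,  0.021]), 'gripper_force': np.float64(0.0), 'width': np.float64(85.681)}
{'vfov': 46.431, 'cx': 251.46, 'cy': 192.643, 'extrinsics': [[0.503, 0.474, -0.722, -462.333], [-0.864, 0.257, -0.434, -602.759], [-0.02, 0.842, 0.539, 837.708], [0.0, 0.0, 0.0, 1.0]]}
{'vfov': 53.633, 'cx': 252.072, 'cy': 188.384, 'extrinsics': [[-0.976, 0.154, -0.154, 364.049], [-0.217, -0.706, 0.674, 761.051], [-0.005, 0.691, 0.723, 921.374], [0.0, 0.0, 0.0, 1.0]]}
{'vfov': 66.687, 'cx': 257.871, 'cy': 193.072, 'T_tool_cam': [[-0.001, 0.95, 0.312, 78.402], [1.0, 0.001, 0.001, -1.306], [0.001, 0.312, -0.95, -128.453], [0.0, 0.0, 0.0, 1.0]]}
```

View pics/scene0.png

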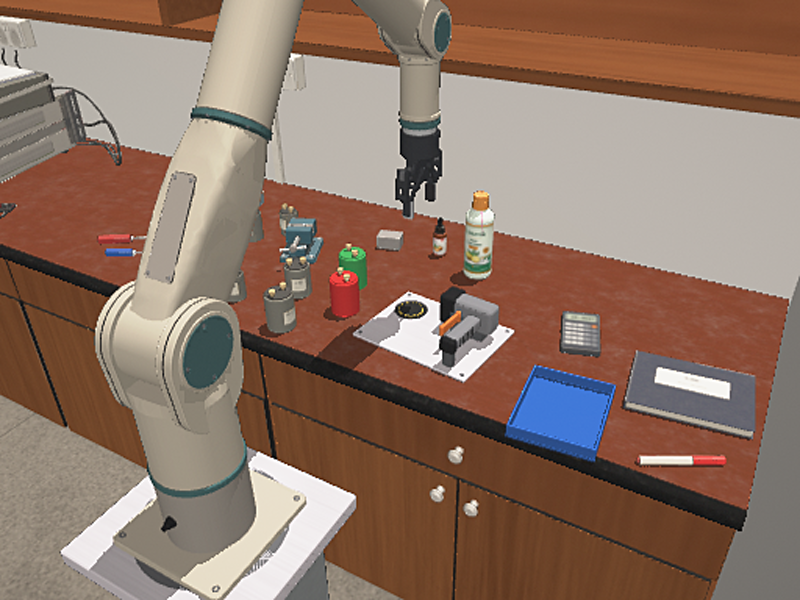

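View pics/side0.png

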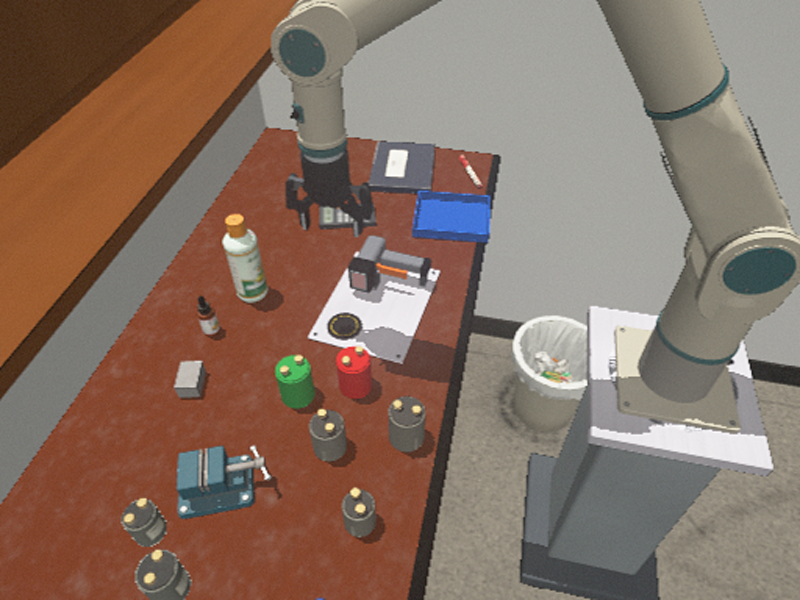

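The candidates for the smallest can, in side-view pixels, are the front-left cans at (360,512), (328,435) and (407,424). The look-alikes to leave alone are the vice pair at (145,522) and (162,577), the green can at (295,380) and the red one at (354,372). (360,512) looks smallest, so I'll measure it and check a crop.

Run:
```python
from h import *
a=np.load('scene0.npy',allow_pickle=True).item();b=np.load('side0.npy',allow_pickle=True).item()
c1=cv2.resize(b['img'][225:350,175:290],None,fx=4,fy=4,interpolation=cv2.INTER_CUBIC)
c2=cv2.resize(a['img'][155:225,140:215],None,fx=4.5,fy=4.5,interpolation=cv2.INTER_CUBIC)
o=np.zeros((500,800,3),np.uint8); o[:500,:460]=c1; o[:315,462:462+c2.shape[1]]=c2[:315,:338]
cv2.imwrite('pics/crop1.png',o[:,:,::-1])
# grey masks in side view
hsv=cv2.cvtColor(b['img'],cv2.COLOR_RGB2HSV)
m=((hsv[:,:,1]<70)&(hsv[:,:,2]<150)).astype(np.uint8)
m=cv2.morphologyEx(m,cv2.MORPH_OPEN,np.ones((3,3)))
n,l,st,ce=cv2.connectedComponentsWithStats(m)
for i in range(1,n):
    x,y,w,h,A=st[i]
    if A>150 and y>220 and x<290: print('grey',st[i],ce[i].round(1))
def blobs(d,lo,hi,name,mn=4):
    hsv=cv2.cvtColor(d['img'],cv2.COLOR_RGB2HSV); m=cv2.inRange(hsv,lo,hi)
    n,l,st,ce=cv2.connectedComponentsWithStats(m)
    for i in range(1,n):
        if st[i][4]>=mn: print(name,st[i],ce[i].round(1))
blobs(b,(17,70,150),(32,255,255),'brass side')
blobs(a,(17,70,150),(32,255,255),'brass scene')
```

```text
grey [249 254  23  35 621] [259.7 272.3]
grey [198 263  24  32 550] [209.9 279.1]
grey [129 313  25  13 161] [140.4 319. ]
grey [219 314  21  30 443] [229.7 329. ]
grey [ 81 320  25  30 516] [ 93.3 335.3]
grey [ 87 352  35  32 767] [104.5 369.6]
grey [263 363  13  21 186] [268.4 374.2]
brass side [145 138  10   6  49] [149.3 140.3]
brass side [147 162   5   2   5] [149.  162.6]
brass side [153 162   4   2   5] [154.6 162.8]
brass side [212 208   4   6   8] [213.1 211. ]
brass side [228 222   4   3  11] [229.4 223.1]
brass side [189 227   5   4  17] [190.8 228.6]
brass side [219 228   5   4  14] [220.9 229.4]
brass side [179 234   6   4  15] [181.6 235.7]
brass side [350 238   9   7  31] [354.5 241. ]
brass side [252 256   6   6  27] [254.  258.3]
brass side [263 259   7   5  25] [266.2 261.3]
brass side [203 262   6   4  21] [205.4 263.6]
brass side [208 271   6   5  23] [210.5 272.6]
brass side [224 312   7   6  29] [226.9 314.7]
brass side [ 87 319   7   5  29] [ 90.2 321. ]
brass side [227 322   7   6  34] [230.  324.7]
brass side [ 79 329   7   5  30] [ 82.1 331. ]
brass side [ 97 352   7   7  37] [ 99.9 354.8]
brass side [ 92 366   7   8  39] [ 95.  369.6]
brass scene [304 123   9   3  22] [307.7 124. ]
brass scene [181 130   3   4   7] [181.9 131.4]
brass scene [185 132   3   4   8] [185.8 133.2]
brass scene [312 143   4   2   5] [313.4 143.6]
brass scene [222 156   3   3   6] [222.8 156.8]
brass scene [309 158   2   4   4] [309.2 159.5]
brass scene [225 160   3   2   4] [225.8 160.2]
brass scene [298 161   9   7  27] [302.3 164.3]
brass scene [183 165   4   5  13] [184.7 166.6]
brass scene [192 164   4   4  12] [193.5 165.5]
brass scene [216 171   4   4  11] [217.4 172.5]
brass scene [220 176   4   3   8] [221.6 176.8]
brass scene [179 181   4   4  14] [180.5 182.3]
brass scene [172 185   4   4  14] [173.5 186.3]
brass scene [267 197   4   5   6] [269.  199.2]
```

View pics/crop1.png

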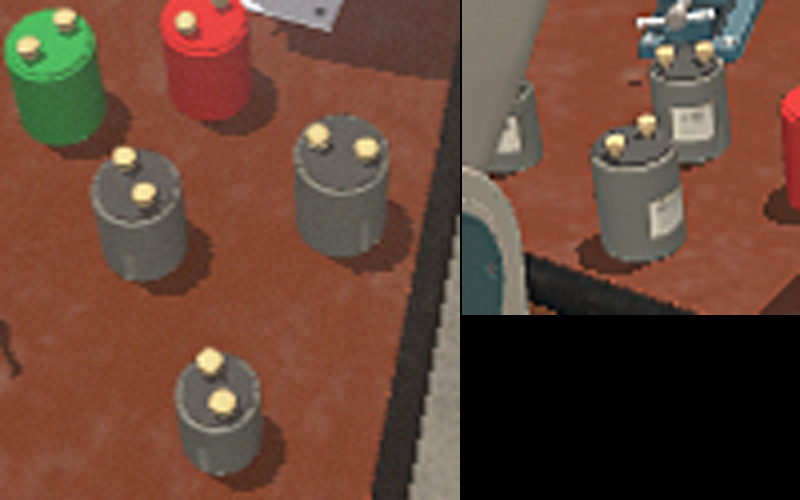

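The crop shows the can at native side pixel (230,325) is clearly the smallest of the front-left three. Its label is just visible in the scene view, at about native (150,184). Next I'll compute positions.

Run:
```python
from h import *
a=np.load('scene0.npy',allow_pickle=True).item();b=np.load('side0.npy',allow_pickle=True).item()
def tri(p,q):
    o1,r1=ray(a,*p);o2,r2=ray(b,*q); r1=r1/np.linalg.norm(r1);r2=r2/np.linalg.norm(r2)
    M=np.stack([r1,-r2],1);t=np.linalg.lstsq(M,o2-o1,rcond=None)[0]
    x,y=o1+t[0]*r1,o2+t[1]*r2; return ((x+y)/2).round(1),np.linalg.norm(x-y).round(1)
for nm,k1,k2,z,lab in[('small',(226.9,314.7),(230,324.7),72,(149.6,184.5)),('mid',(205.4,263.6),(210.5,272.6),82,(140+692/4.5-462/4.5,155+123/4.5)),('large',(254,258.3),(266.2,261.3),90,(140+(666-462)/4.5,155+215/4.5))]:
    A=onz(b,*k1,z);B=onz(b,*k2,z);C=(A+B)/2
    o=np.array(b['extrinsics'])[:3,3]
    L=onz(a,*lab,z/72*35*0.95)
    print(nm,A.round(0),B.round(0),'c',C.round(1),'r',np.hypot(*C[:2]).round(),'knobang',np.degrees(np.arctan2(*(B-A)[1::-1])).round(1),np.linalg.norm(B-A).round(1),
     'mm/px',(np.linalg.norm(C-o)/K(b)).round(3),'lab',L.round(0),'labang',np.degrees(np.arctan2(*(L-C)[1::-1])).round(1),np.linalg.norm((L-C)[:2]).round(1))
print('mid tri',tri((184.7,166.6),(205.4,263.6)),tri((193.5,165.5),(210.5,272.6)),tri((184.7,166.6),(210.5,272.6)))
print('large tri',tri((180.5,182.3),(254,258.3)),tri((173.5,186.3),(266.2,261.3)),tri((180.5,182.3),(266.2,261.3)))
# pad: black ellipse, tray: blue, trigger orange, in both views
for d,nm in((a,'scene'),(b,'side')):
    hsv=cv2.cvtColor(d['img'],cv2.COLOR_RGB2HSV)
    for n2,lo,hi in(('blue',(100,150,90),(125,255,255)),('orange',(5,170,150),(16,255,255)),('dark',(0,0,0),(179,255,50)),('plate',(0,0,185),(179,40,255))):
        m=cv2.inRange(hsv,lo,hi)
        cs,_=cv2.findContours(m,cv2.RETR_EXTERNAL,cv2.CHAIN_APPROX_NONE)
        for c in cs:
            x,y,w,h=cv2.boundingRect(c)
            if not(150<x<420 and 115<y<300): continue
            A=cv2.contourArea(c)
            if A>(25 if n2=='orange' else 150):
                ex=cv2.fitEllipse(c) if n2=='dark' else None
                q=cv2.approxPolyDP(cv2.convexHull(c),0.04*cv2.arcLength(c,True),True)[:,0].tolist()
                print(nm,n2,(x,y,w,h),A,q,'ell',ex, onz(d,*ex[0],8).round(1) if ex else '')
```

```text
small [513. 382.  72.] [500. 404.  72.] c [506.5 393.4  72. ] r 641.0 knobang 121.4 25.6 mm/px 2.465 lab [494. 382.  33.] labang -137.6 17.4
mid [602. 265.  82.] [581. 288.  82.] c [591.3 276.8  82. ] r 653.0 knobang 132.3 30.5 mm/px 2.621 lab [568. 258.  38.] labang -141.2 29.8
large [482. 228.  90.] [449. 230.  90.] c [465.6 229.2  90. ] r 519.0 knobang 176.2 32.5 mm/px 2.612 lab [452. 194.  42.] labang -110.8 37.4
mid tri (array([587.4, 281.6,  93.5]), np.float64(24.9)) (array([593.6, 275.5,  77.9]), np.float64(26.9)) (array([580.5, 289.7,  85.4]), np.float64(0.7))
large tri (array([481.5, 229.7,  92.5]), np.float64(0.1)) (array([449.2, 232.6,  93.9]), np.float64(0.5)) (array([459. , 225.1,  97.3]), np.float64(25.9))
scene blue (323, 234, 71, 61) 2764.0 [[342, 234], [393, 246], [380, 294], [323, 278]] ell None 
scene orange (281, 199, 14, 16) 59.0 [[293, 199], [294, 205], [282, 214], [281, 209]] ell None 
scene orange (303, 124, 9, 10) 51.0 [[311, 126], [311, 133], [303, 132], [303, 124]] ell None 
scene dark (154, 212, 324, 128) 3348.0 [[154, 212], [474, 339], [176, 293]] ell ((3
[... 372 characters left out ...]
4], [276, 235], [242, 220], [239, 203]] ell None 
side blue (265, 125, 49, 25) 854.0 [[313, 126], [312, 149], [265, 146], [269, 128]] ell None 
side dark (262, 279, 27, 105) 342.5 [[288, 279], [262, 383]] ell ((273.6239318847656, 341.3856506347656), (7.908193111419678, 141.5098876953125), 10.525227546691895) [397.2 394.8   8. ]
side plate (378, 271, 117, 29) 1502.5 [[378, 273], [489, 279], [494, 299]] ell None 
side plate (328, 202, 48, 48) 875.5 [[336, 206], [375, 208], [375, 246], [335, 237]] ell None 
side plate (377, 196, 45, 48) 1476.5 [[377, 196], [421, 202], [409, 240], [378, 241]] ell None 
side plate (197, 172, 79, 56) 1486.0 [[275, 187], [240, 227], [197, 215], [222, 172]] ell None
```

The can positions check out: knob triangulation gives about 93 mm for the large can, and the labels sit square to the knob lines. On to the wrist image for the station.

View pics/w0.png

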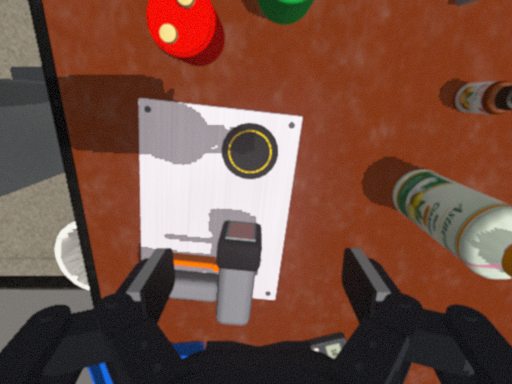

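Run:
```python
from h import *
b=np.load('side0.npy',allow_pickle=True).item();a=np.load('scene0.npy',allow_pickle=True).item()
print('side plate',[onz(b,u,v,6).round(0)[:2].tolist() for u,v in[[275,187],[240,227],[197,215],[222,172],(281,172)]])
print('scene plate',[onz(a,u,v,6).round(0)[:2].tolist() for u,v in[[260,187],[328,211],[297,243],[227,213]]])
print('tray scene z26',[onz(a,u,v,26).round(0)[:2].tolist() for u,v in[[342,234],[393,246]]],'z0',[onz(a,u,v,0).round(0)[:2].tolist() for u,v in[[380,294],[323,278]]])
print('tray side z26',[onz(b,u,v,26).round(0)[:2].tolist() for u,v in[[313,126],[312,149],[265,146],[269,128]]])
print('pad side',onz(b,344/1.5625,326/1.5625,8).round(1),'scene',onz(a,411/1.5625,309/1.5625,8).round(1))
```

```text
side plate [[485.0, -115.0], [559.0, 74.0], [702.0, 57.0], [678.0, -147.0], [477.0, -190.0]]
scene plate [[699.0, 59.0], [676.0, -206.0], [480.0, -188.0], [510.0, 75.0]]
tray scene z26 [[559.0, -295.0], [575.0, -439.0]] z0 [[403.0, -458.0], [387.0, -309.0]]
tray side z26 [[397.0, -449.0], [385.0, -312.0], [555.0, -292.0], [561.0, -401.0]]
pad side [637.6  17.8   8. ] scene [641.4  14.5   8. ]
```

The wrist view shows the pad ring at (249,151), plate corners at (139,98), (302,117) and (275,300), the window at about (240,232) and the orange trigger at about (195,264). I'll compute from this.

```bash
cat >> h.py <<'E'
from scipy.spatial.transform import Rotation as Ro
def Tw(d,s=None):
    s=s or read_state(); T=np.eye(4); T[:3,:3]=Ro.from_euler('xyz',s['tool_rot']).as_matrix(); T[:3,3]=s['eef_pos']
    return T@np.array(d['T_tool_cam'])
E
python3 - <<'E'
from h import *
d=snap('wrist'); T=Tw(d)
hsv=cv2.cvtColor(d['img'],cv2.COLOR_RGB2HSV)
m=cv2.inRange(hsv,(20,120,100),(35,255,255)); m[:100]=0;m[200:]=0
pts=cv2.findNonZero(m); e=cv2.fitEllipse(cv2.convexHull(pts)); print('ring',e,onz(d,*e[0],8,T).round(1),'width mm',np.linalg.norm(onz(d,e[0][0]-e[1][1]/2,e[0][1],8,T)-onz(d,e[0][0]+e[1][1]/2,e[0][1],8,T)))
m=cv2.inRange(hsv,(0,0,150),(179,60,255)); cs,_=cv2.findContours(m,cv2.RETR_EXTERNAL,cv2.CHAIN_APPROX_NONE)
c=max([c for c in cs if 130<cv2.boundingRect(c)[0]<200],key=cv2.contourArea)[:,0].astype(float)
# edges: right edge, top edge by line fits
g=cv2.cvtColor(d['img'],cv2.COLOR_RGB2GRAY)
R=np.array([onz(d,*p,6,T)[:2] for p in c if p[0]>272 and 125<p[1]<290]); R=R[[True]*len(R)]
Tp=np.array([onz(d,*p,6,T)[:2] for p in c if p[1]<118 and 215<p[0]<296])
for n,P in(('right',R),('top',Tp)):
    v=cv2.fitLine(P.astype(np.float32),cv2.DIST_HUBER,0,.01,.01).ravel(); print(n,len(P),v.round(3),np.degrees(np.arctan2(v[1],v[0])).round(2))
for u,v in[(139,98),(302,117),(275,300)]: print('corner',onz(d,u,v,6,T)[:2].round(1))
for u,v in[(148,109),(292,125),(268,293)]: print('hole',onz(d,u,v,6,T)[:2].round(1))
m=cv2.inRange(hsv,(5,170,130),(16,255,255)); m[:240]=0; pt=cv2.findNonZero(m)[:,0]; pt=pt[pt[:,0]<225]
print('orange top',[(p.tolist(),onz(d,*p.astype(float),65,T)[:2].round(0).tolist()) for p in (pt[pt[:,0].argmin()],pt[pt[:,0].argmax()])])
E
```

```text
ring ((394.49017333984375, 149.8751678466797), (98.54110717773438, 336.1945495605469), 89.32392883300781) [819.2  15.5   8. ] width mm 421.5366591835227
right 164 [ 1.09000e-01  9.94000e-01  6.88224e+02 -6.63220e+01] 83.73
top 80 [ 9.9400e-01 -1.1100e-01  6.4495e+02  6.2894e+01] -6.36
corner [505.4  77.8]
corner [701.6  55.5]
corner [ 673.2 -211.6]
hole [514.7  65.1]
hole [689.7  45.9]
hole [ 662.5 -199.1]
orange top [([91, 240], [452.0, -81.0]), ([224, 325], [603.0, -204.0])]
```

>>> move_arm --rows "0.12 -0.05 0 0 0 0.08 -1;0.25 -0.1 0 0 0 0.16 -1;0.38 -0.15 0 0 0 0.23 -1;0.5 -0.2 0 0 0 0.3 -1;0.63 -0.25 0 0 0 0.38 -1;0.75 -0.3 0 0 0 0.45 -1;0.87 -0.35 0 0 0 0.53 -1;1 -0.4 0 0 0 0.6 -1;1 -0.4 0 0 0 0.656 -1;1 -0.4 0 0 0 0.656 -1"

```text
clock: 1.03
eef_pos: [527.8, 304.2, 244.7]
tool_rot: [-3.14, 0.001, 0.545]
force: [-0.1, -0.1, 0.9]
width: 85.5
gripper_force: 0.0
```

```bash
cat >> h.py <<'E'
def delta(x,y,z,yaw_deg,s=None):
    "row numbers to go to world pose (tool down) from the current pose"
    s=s or read_state(); R=Ro.from_euler('xyz',s['tool_rot']); G=Ro.from_euler('xyz',[np.pi,0,np.radians(yaw_deg)])
    p=R.inv().apply(np.array([x,y,z])-s['eef_pos'])/300; r=(R.inv()*G).as_rotvec()/(np.pi/2)
    return p.round(3),r.round(3)
E
python3 - <<'E'
from h import *
s=read_state(); print(s['clock'],s['eef_pos'].round(1),s['tool_rot'].round(3),s['qpos'].round(2))
print(delta(506,393,215,31))
E
```

```text
1.0333 [527.8 304.2 244.7] [-3.14e+00  1.00e-03  5.45e-01] [-0.77  0.59  0.32  1.64 -0.22  0.95 -1.39]
(array([ 0.091, -0.291,  0.099]), array([-0.001,  0.   ,  0.003]))
```

>>> move_arm --rows "0.045 -0.14 0.05 0 0 0 -1;0.09 -0.28 0.1 0 0 0 -1;0.09 -0.29 0.1 0 0 0 -1;0.09 -0.29 0.1 0 0 0 -1"

```text
clock: 1.37
eef_pos: [505.7, 392.3, 213.3]
tool_rot: [-3.139, 0.003, 0.548]
force: [-0.3, 0.1, -0.3]
width: 85.5
gripper_force: 0.0
```

Run:
```python
from h import *
s=read_state(); d=snap('wrist','w1.png'); T=Tw(d,s); print(s['clock'],s['eef_pos'].round(1),s['qpos'].round(2))
hsv=cv2.cvtColor(d['img'],cv2.COLOR_RGB2HSV); m=cv2.inRange(hsv,(15,70,140),(34,255,255))
n,l,st,ce=cv2.connectedComponentsWithStats(m)
for i in range(1,n):
    if st[i][4]>25: print(st[i],ce[i].round(1),onz(d,*ce[i],75,T).round(1))
print('pred',proj(d,(506,393,62),T))
```

```text
1.3667 [505.7 392.3 213.3] [-0.89  0.67  0.31  1.58 -0.24  0.93 -1.51]
[419 163  21  19 121] [426.9 170.6] [598.6 263.1  75. ]
[387 169  20  18 104] [394.1 176. ] [578.5 285.9  75. ]
[234 176  17  17  81] [242.4 182.6] [498.5 404.9  75. ]
[261 176  16  17  73] [267.1 182.4] [510.9 384.9  75. ]
[502 234  10  16  83] [506.4 239. ] [586.4 146.3  75. ]
pred (np.float64(257.23980266071334), np.float64(178.73076146594065))
```

View pics/w1.png

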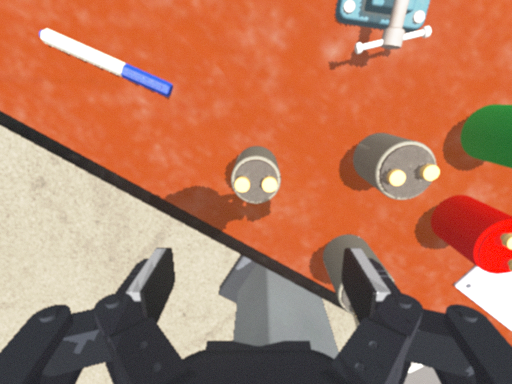

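The small can sits at (256,185), with knobs at (242,183) and (267,182) and clear space all round. Descending now.

>>> move_arm --rows "0.003 -0.009 0.12 0 0 0 -1;0.003 -0.009 0.24 0 0 0 -1;0.003 -0.009 0.36 0 0 0 -1;0.003 -0.009 0.46 0 0 0 -1;0.003 -0.009 0.54 0 0 0 -1;0.003 -0.009 0.585 0 0 0 -1;0.003 -0.009 0.585 0 0 0 -1;0.003 -0.009 0.585 0 0 0 -1"

```text
clock: 2.08
eef_pos: [509.1, 389.8, 40.3]
tool_rot: [3.141, -0.0, 0.539]
force: [0.5, -0.1, 0.4]
width: 85.3
gripper_force: 0.0
```

>>> move_arm --rows "0 0 0 0 0 0 0;0 0 0 0 0 0 1;0 0 0 0 0 0 1;0 0 0 0 0 0 1;0 0 0 0 0 0 1;0 0 0 0 0 0 1;0 0 0 0 0 0 1;0 0 0 0 0 0 1;0 0 0 0 0 0 1;0 0 0 0 0 0 1"

```text
clock: 2.92
eef_pos: [508.3, 393.7, 42.2]
tool_rot: [-3.139, -0.004, 0.542]
force: [-2.0, 1.9, 7.9]
width: 48.7
gripper_force: 61.2
```

>>> move_arm --rows "0 0 -0.02 0 0 0 1;0 0 -0.06 0 0 0 1;0 0 -0.14 0 0 0 1;0 0 -0.25 0 0 0 1;0 0 -0.36 0 0 0 1;0 0 -0.46 0 0 0 1;0 0 -0.53 0 0 0 1;0 0 -0.53 0 0 0 1;0 0 -0.53 0 0 0 1"

```text
clock: 3.67
eef_pos: [508.1, 391.1, 199.8]
tool_rot: [-3.142, -0.002, 0.54]
force: [0.2, -0.1, -6.7]
width: 48.3
gripper_force: 63.4
```

Run:
```python
from h import *
s=read_state(); d=snap('wrist','w2.png'); T=np.array(d['T_tool_cam'])
print(s['clock'],s['eef_pos'].round(1),s['tool_rot'].round(3),s['width'],s['force'].round(1))
hsv=cv2.cvtColor(d['img'],cv2.COLOR_RGB2HSV); m=cv2.inRange(hsv,(15,70,140),(34,255,255))
n,l,st,ce=cv2.connectedComponentsWithStats(m)
for i in range(1,n):
    if st[i][4]>25: print(st[i],ce[i].round(1),'tool',onz(d,*ce[i],-33,T).round(1))
print(delta(638.5,14,200,83.7))
```

```text
3.6667 [508.1 391.1 199.8] [-3.142e+00 -2.000e-03  5.400e-01] 48.29157836241468 [ 0.2 -0.1 -6.7]
[424 167  22  20 132] [431.6 175.3] tool [ 52.8  59.1 -33. ]
[390 173  21  19 110] [396.7 180.8] tool [ 50.9  47.6 -33. ]
[ 207  288   38   42 1251] [225.8 309.3] tool [ -1.9 -12.3 -33. ]
[ 272  288   37   42 1250] [289.8 309.4] tool [ -2.   13.1 -33. ]
(array([-0.269,  1.302, -0.006]), array([-0.   ,  0.001, -0.586]))
```

View pics/w2.png

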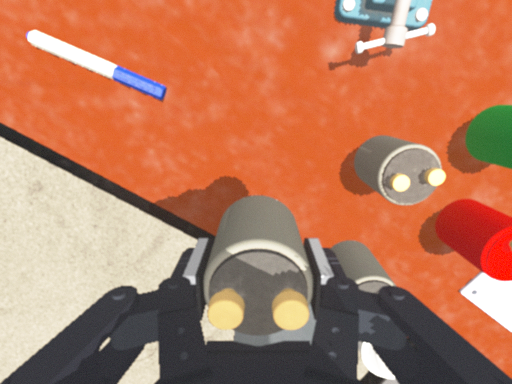

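The can is held squarely, offset −2 mm along tool x with the knob line along tool y. Carrying it to the pad.

>>> move_arm --rows "-0.02 0.1 0 0 0 -0.06 1;-0.05 0.22 0 0 0 -0.13 1;-0.07 0.34 0 0 0 -0.2 1;-0.1 0.46 0 0 0 -0.27 1;-0.12 0.58 0 0 0 -0.34 1;-0.15 0.7 0 0 0 -0.41 1;-0.17 0.82 0 0 0 -0.48 1;-0.19 0.91 0 0 0 -0.55 1;-0.2 0.97 0 0 0 -0.586 1;-0.2 0.97 0 0 0 -0.586 1;-0.2 0.97 0 0 0 -0.586 1"

```text
clock: 4.63
eef_pos: [604.8, 108.4, 196.3]
tool_rot: [-3.137, 0.002, 1.457]
force: [-0.7, 0.5, -5.7]
width: 48.5
gripper_force: 63.9
```

Run:
```python
from h import *
d=snap('wrist'); s0=dict(eef_pos=np.array([649.4,.04,244.4]),tool_rot=np.array([-3.14,0,1.571])); T=Tw(d,s0)
i=cv2.imread('pics/w0.png'); hsv=cv2.cvtColor(i,cv2.COLOR_BGR2HSV); m=cv2.inRange(hsv,(20,110,90),(36,255,255)); m[:110]=0;m[190:]=0;m[:,:215]=0;m[:,285:]=0
e=cv2.fitEllipse(cv2.convexHull(cv2.findNonZero(m))); print(e,onz(d,*e[0],8,T))
s=read_state(); print(s['eef_pos'].round(1),s['tool_rot'].round(3),s['qpos'].round(2),s['width'])
print(delta(639,16,110,83.7))
```

```text
((249.5952911376953, 151.2132568359375), (44.24969482421875, 44.82194519042969), 74.50247192382812) [637.16903352  13.87583777   8.        ]
[604.5 110.7 196.6] [-3.137  0.     1.459] [-0.24  0.63  0.03  1.67 -0.02  0.85 -0.32] 48.24802253921631
(array([-0.301,  0.151,  0.288]), array([-0.003,  0.   , -0.001]))
```

>>> move_arm --rows "-0.1 0.05 0.05 0 0 0 1;-0.2 0.1 0.1 0 0 0 1;-0.27 0.14 0.18 0 0 0 1;-0.3 0.148 0.25 0 0 0 1;-0.3 0.148 0.29 0 0 0 1;-0.3 0.148 0.29 0 0 0 1;-0.3 0.148 0.29 0 0 0 1;-0.3 0.148 0.29 0 0 0 1"

```text
clock: 5.35
eef_pos: [640.6, 19.7, 112.6]
tool_rot: [3.141, -0.002, 1.464]
force: [0.4, -0.0, -5.0]
width: 48.5
gripper_force: 63.9
```

Run:
```python
from h import *
s=read_state(); print(s['eef_pos'].round(1),s['tool_rot'].round(3),s['force'].round(1))
print(delta(638.2,16,53,83.7))
a=snap('scene');b=snap('side')
o=np.hstack([cv2.resize(a['img'][130:240,200:330],(400,338),interpolation=2),cv2.resize(b['img'][140:250,170:300],(400,338),interpolation=2)])
cv2.imwrite('pics/c3.png',o[:,:,::-1])
```

```text
[640.6  19.7 112.6] [ 3.141e+00 -2.000e-03  1.464e+00] [ 0.4 -0.  -5. ]
(array([-0.014, -0.007,  0.199]), array([ 0.001, -0.001,  0.002]))
```

View pics/c3.png

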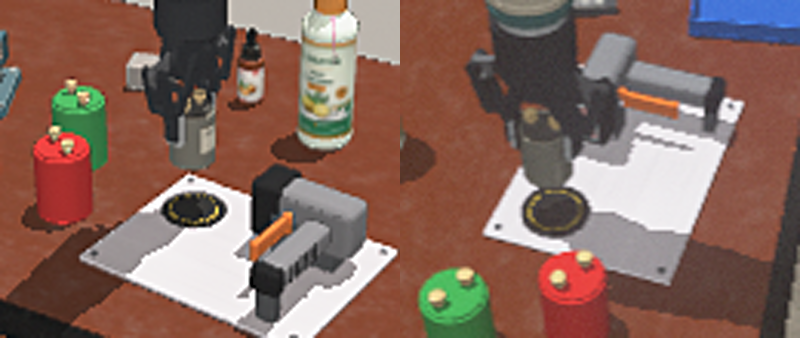

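The label is seen in the scene crop at (207,138), facing the scanner, and the can is above the pad. Lowering.

>>> move_arm --rows "-0.014 -0.007 0.05 0 0 0 1;-0.014 -0.007 0.1 0 0 0 1;-0.014 -0.007 0.14 0 0 0 1;-0.014 -0.007 0.17 0 0 0 1;-0.014 -0.007 0.185 0 0 0 1;-0.014 -0.007 0.195 0 0 0 1;-0.014 -0.007 0.195 0 0 0 1;-0.014 -0.007 0.195 0 0 0 1;-0.014 -0.007 0.195 0 0 0 1"

```text
clock: 6.2
eef_pos: [638.4, 12.7, 54.0]
tool_rot: [3.14, -0.0, 1.461]
force: [0.2, 0.1, -5.8]
width: 48.5
gripper_force: 63.9
```

>>> move_arm --rows "0.01 0 0.004 0 0 0 1;0.01 0 0.008 0 0 0 1;0.01 0 0.011 0 0 0 1;0.01 0 0.011 0 0 0 1;0.01 0 0.011 0 0 0 1"

```text
clock: 6.62
eef_pos: [638.3, 16.1, 50.3]
tool_rot: [3.141, -0.001, 1.461]
force: [0.1, 1.3, -2.3]
width: 48.2
gripper_force: 64.1
```

>>> move_arm --rows "0 0 0.004 0 0 0 1;0 0 0.004 0 0 0 1;0 0 0.004 0 0 0 0.6;0 0 0.004 0 0 0 0.3;0 0 0.004 0 0 0 0;0 0 0.004 0 0 0 -0.5;0 0 0.004 0 0 0 -1;0 0 0.004 0 0 0 -1;0 0 0.004 0 0 0 -1;0 0 0.004 0 0 0 -1"

```text
clock: 7.45
eef_pos: [638.3, 15.4, 48.8]
tool_rot: [3.141, 0.0, 1.461]
force: [-0.4, 0.2, -1.1]
width: 85.5
gripper_force: 0.0
```

Raising straight up, then looking at the placed can and the scanner.

>>> move_arm --rows "0 0 -0.05 0 0 0 -1;0 0 -0.15 0 0 0 -1;0 0 -0.27 0 0 0 -1;0 0 -0.39 0 0 0 -1;0 0 -0.5 0 0 0 -1;0 0 -0.5 0 0 0 -1;0 0 -0.5 0 0 0 -1"

```text
clock: 8.03
eef_pos: [639.6, 15.5, 201.3]
tool_rot: [3.137, -0.001, 1.461]
force: [-0.2, -0.7, -1.1]
width: 85.4
gripper_force: 0.0
```

Run:
```python
from h import *
s=read_state(); d=snap('wrist','w4.png'); T=Tw(d,s)
print(s['eef_pos'].round(1),s['tool_rot'].round(3))
hsv=cv2.cvtColor(d['img'],cv2.COLOR_RGB2HSV); m=cv2.inRange(hsv,(15,70,140),(34,255,255))
n,l,st,ce=cv2.connectedComponentsWithStats(m)
for i in range(1,n):
    if st[i][4]>25: print(st[i],ce[i].round(1),onz(d,*ce[i],83,T).round(1))
np.save('w4T.npy',T)
# coarse move above pinch estimate: station centre c, grip approx
print(delta(542,-90,200,173.7))
```

```text
[639.6  15.5 201.3] [ 3.137e+00 -1.000e-03  1.461e+00]
[153   0  22  23 377] [163.3  11.2] [584.8 161.2  83. ]
[139  47  21  21 327] [148.9  56.5] [567.4 132.5  83. ]
[260 149  21  26  97] [272.8 159.3] [654.6  41.8  83. ]
[234 187  16  16 200] [241.  194.6] [623.4  13.2  83. ]
[262 187  17  16 201] [270.2 194.7] [649.3  10.3  83. ]
[175 302  59   7 143] [203.4 303.6] [570.5 -98.1  83. ]
(array([-0.385, -0.28 , -0.003]), array([ 0.001,  0.   , -1.   ]))
```

View pics/w4.png

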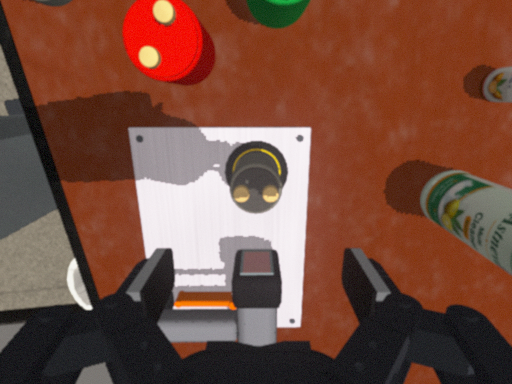

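The can stands centred on the pad (knobs at (241,195) and (270,195), centre ≈ (636,12)), with its knob line at the station's −6.3° yaw. The trigger is at about (204,300). Turning and moving above the pinch point.

>>> move_arm --rows "-0.03 -0.02 0 0 0 -0.08 -1;-0.07 -0.05 0 0 0 -0.16 -1;-0.11 -0.08 0 0 0 -0.24 -1;-0.15 -0.11 0 0 0 -0.32 -1;-0.19 -0.14 0 0 0 -0.4 -1;-0.23 -0.17 0 0 0 -0.48 -1;-0.27 -0.2 0 0 0 -0.56 -1;-0.31 -0.23 0 0 0 -0.64 -1;-0.35 -0.26 0 0 0 -0.72 -1;-0.385 -0.28 0 0 0 -0.8 -1;-0.385 -0.28 0 0 0 -0.88 -1;-0.385 -0.28 0 0 0 -0.96 -1"

```text
clock: 9.08
eef_pos: [540.1, -90.9, 197.0]
tool_rot: [-3.141, -0.004, 2.965]
force: [0.7, 0.3, 0.1]
width: 85.3
gripper_force: 0.0
```

>>> move_arm --rows "0 0 0 0 0 -0.04 -1;0 0 0 0 0 -0.04 -1;0 0 0 0 0 -0.04 -1"

```text
clock: 9.33
eef_pos: [540.9, -90.0, 197.4]
tool_rot: [3.141, -0.003, 3.022]
force: [0.4, -0.1, -0.1]
width: 85.3
gripper_force: 0.0
```

Run:
```python
from h import *
s=read_state(); d=snap('wrist','w5.png'); T=Tw(d,s); np.save('w5.npy',T)
print(s['eef_pos'].round(1),s['tool_rot'].round(3),s['qpos'].round(2))
C=np.array([589.3,-66.9]); t=np.radians(-6.3); R=np.array([[np.cos(t),-np.sin(t)],[np.sin(t),np.cos(t)]])
st=lambda u,v,z:(R.T@(onz(d,u,v,z,T)[:2]-C)).round(1)
hsv=cv2.cvtColor(d['img'],cv2.COLOR_RGB2HSV); m=cv2.inRange(hsv,(5,150,100),(20,255,255))
cs,_=cv2.findContours(m,cv2.RETR_EXTERNAL,cv2.CHAIN_APPROX_NONE)
for c in cs:
    if cv2.contourArea(c)>100 : 
        r=cv2.minAreaRect(c); print('orange',cv2.boundingRect(c),cv2.contourArea(c),[(p.round(0).tolist(),st(*p,65).tolist(),st(*p,45).tolist()) for p in cv2.boxPoints(r)])
for p in [(256,192),(200,192)]: print(p,st(*p,69))
```

```text
[540.9 -90.  197.4] [ 3.141e+00 -3.000e-03  3.022e+00] [ 0.4   0.58 -0.43  1.84  0.32  0.79  1.25]
orange (76, 366, 37, 18) 368.0 [([76.0, 366.0], [167.3, -244.1], [189.8, -260.5]), ([112.0, 366.0], [167.8, -202.2], [190.3, -215.4]), ([112.0, 383.0], [194.0, -206.5], [218.5, -220.1]), ([76.0, 383.0], [193.6, -249.4], [218.1, -266.3])]
orange (409, 363, 31, 21) 411.5 [([409.0, 363.0], [166.8, 142.4], [189.3, 155.6]), ([439.0, 363.0], [167.2, 177.1], [189.7, 192.9]), ([439.0, 383.0], [198.1, 182.6], [222.9, 198.8]), ([409.0, 383.0], [197.7, 147.0], [222.5, 160.5])]
orange (158, 284, 201, 74) 9222.0 [([156.0, 293.0], [68.1, -139.1], [83.0, -147.6]), ([355.0, 280.0], [54.1, 69.9], [67.9, 77.5]), ([359.0, 345.0], [140.3, 82.7], [160.7, 91.2]), ([160.0, 359.0], [157.3, -144.7], [179.0, -153.6])]
orange (234, 180, 11, 70) 473.0 [([234.0, 180.0], [-54.7, -52.1], [-49.2, -53.8]), ([244.0, 180.0], [-54.6, -42.8], [-49.1, -43.9]), ([244.0, 249.0], [17.0, -44.7], [28.0, -45.9]), ([234.0, 249.0], [16.9, -54.7], [27.9, -56.7])]
orange (0, 45, 251, 306) 30221.5 [([-26.0, 344.0], [133.4, -353.2], [153.3, -378.0]), ([56.0, -1.0], [-201.4, -184.6], [-207.2, -196.5]), ([252.0, 46.0], [-167.0, -33.7], [-170.1, -34.0]), ([169.0, 390.0], [206.7, -139.5], [232.1, -148.0])]
orange (315, 10, 197, 335) 29657.5 [([315.0, 10.0], [-191.6, 16.3], [-196.6, 19.7]), ([511.0, 10.0], [-189.8, 169.4], [-194.7, 184.6]), ([511.0, 344.0], [140.3, 253.3], [160.7, 274.9]), ([315.0, 344.0], [137.9, 32.3], [158.2, 37.0])]
(256, 192) [-44.1 -31.8]
(200, 192) [-44.6 -83.6]
```

View pics/w5.png

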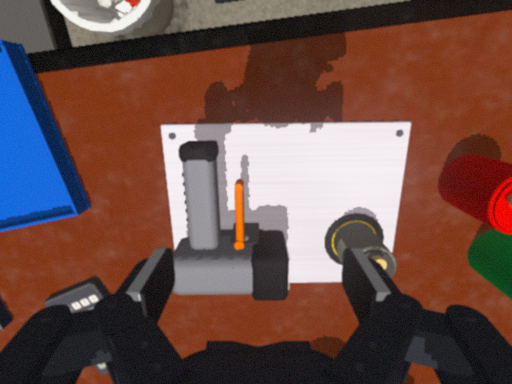

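The scanner is clearly seen: grip in columns 186–218, trigger tip at (239,180), hinge at (240,244). I'll refine the grip edges and compute the move.

Run:
```python
from h import *
d=snap('wrist'); T=np.load('w5.npy'); img=cv2.imread('pics/w5.png').astype(int)
C=np.array([589.3,-66.9]); t=np.radians(-6.3); R=np.array([[np.cos(t),-np.sin(t)],[np.sin(t),np.cos(t)]])
st=lambda u,v,z:(R.T@(onz(d,u,v,z,T)[:2]-C)).round(1)
for v in(180,195,210):
    print(v,' '.join(f'{u}:{img[v-1:v+2,u].mean(0).astype(int).sum()}' for u in list(range(180,226,2))+list(range(230,250,2))))
for u,v in((187,195),(218,195),(234,195),(244,195)): print(u,v,st(u,v,69 if u<225 else 65))
# check with known: window/hole height test: plate corner at z6
print('corners',st(162,123,6),st(410,122,6))
w=R@np.array([-39,-76])+C; print(w, delta(w[0],w[1],110,173.7))
```

```text
180 180:728 182:719 184:453 186:406 188:439 190:457 192:465 194:465 196:466 198:467 200:467 202:468 204:469 206:472 208:444 210:408 212:366 214:279 216:215 218:395 220:458 222:455 224:448 230:715 232:715 234:715 236:555 238:308 240:270 242:324 244:448 246:451 248:504
195 180:724 182:720 184:577 186:394 188:423 190:451 192:461 194:459 196:462 198:461 200:466 202:466 204:466 206:469 208:459 210:424 212:388 214:325 216:234 218:302 220:444 222:451 224:453 230:714 232:716 234:595 236:395 238:407 240:394 242:332 244:405 246:452 248:470
210 180:721 182:724 184:700 186:339 188:392 190:432 192:459 194:460 196:461 198:457 200:462 202:459 204:463 206:464 208:463 210:436 212:400 214:357 216:267 218:229 220:418 222:453 224:457 230:540 232:530 234:489 236:400 238:388 240:394 242:334 244:396 246:455 248:452
187 195 [-41.9 -95.9]
218 195 [-41.5 -67.1]
234 195 [-40.1 -52.6]
244 195 [-40.  -43.2]
corners [-102.6 -132. ] [-100.6  133. ]
[ 542.19571509 -138.16139448] (array([-0.022, -0.16 ,  0.293]), array([ 0.   , -0.001, -0.006]))
```

>>> move_arm --rows "-0.01 -0.08 0.02 0 0 0 -1;-0.022 -0.16 0.06 0 0 0 -1;-0.022 -0.16 0.14 0 0 0 -1;-0.022 -0.16 0.22 0 0 0 -1;-0.022 -0.16 0.29 0 0 0 -1;-0.022 -0.16 0.29 0 0 0 -1;-0.022 -0.16 0.29 0 0 0 -1"

```text
clock: 10.02
eef_pos: [542.1, -138.0, 111.0]
tool_rot: [3.141, -0.003, 3.024]
force: [0.4, -0.7, -0.1]
width: 85.5
gripper_force: 0.0
```

Run:
```python
from h import *
s=read_state(); print(s['eef_pos'].round(1),s['tool_rot'].round(3),s['qpos'].round(2)); print(delta(542.2,-138.2,50,173.7))
b=snap('side'); a=snap('scene')
o=np.hstack([cv2.resize(a['img'][140:250,220:350],(400,338),interpolation=2),cv2.resize(b['img'][120:230,180:310],(400,338),interpolation=2)])
cv2.imwrite('pics/c6.png',o[:,:,::-1])
```

```text
[ 542.1 -138.   111. ] [ 3.141e+00 -3.000e-03  3.024e+00] [ 0.43  0.71 -0.36  1.88  0.41  0.63  1.27]
(array([-0.001, -0.001,  0.203]), array([ 0.   , -0.002, -0.005]))
```

View pics/c6.png

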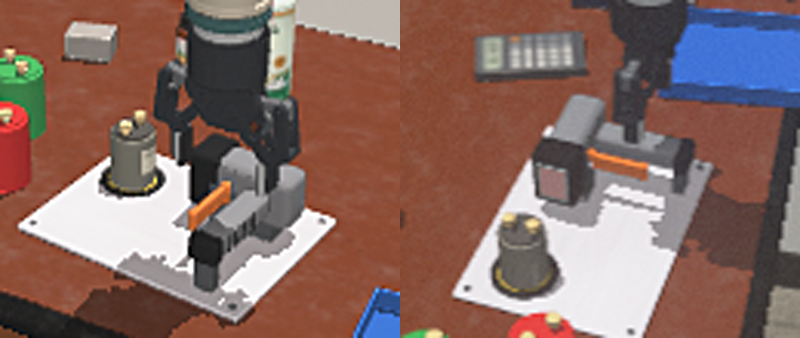

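The fingers straddle the grip and trigger, and the can stands centred on its pad in both crops. Descending, then pinching.

>>> move_arm --rows "0 0 0.05 0 0 0 -1;0 0 0.1 0 0 0 -1;0 0 0.15 0 0 0 -1;0 0 0.18 0 0 0 -1;0 0 0.203 0 0 0 -1;0 0 0.203 0 0 0 -1;0 0 0.203 0 0 0 -1"

```text
clock: 10.7
eef_pos: [543.3, -138.4, 51.4]
tool_rot: [-3.142, 0.001, 3.024]
force: [-0.7, 1.1, -0.2]
width: 85.6
gripper_force: 0.0
```

>>> move_arm --rows "0 0 0 0 0 0 -0.4;0 0 0 0 0 0 -0.1;0 0 0 0 0 0 0;0 0 0 0 0 0 0.1;0 0 0 0 0 0 0.2;0 0 0 0 0 0 0.4;0 0 0 0 0 0 1;0 0 0 0 0 0 1;0 0 0 0 0 0 1"

```text
clock: 11.45
eef_pos: [543.5, -139.0, 52.4]
tool_rot: [-3.14, 0.002, 3.025]
force: [-2.8, -0.6, 10.6]
width: 41.8
gripper_force: 59.6
```

>>> move_arm --rows "0 0 0 0 0 0 1;0 0 0 0 0 0 1;0 0 0 0 0 0 1;0 0 0 0 0 0 1;0 0 0 0 0 0 1;0 0 0 0 0 0 1;0 0 0 0 0 0 1;0 0 0 0 0 0 1;0 0 0 0 0 0 1;0 0 0 0 0 0 1;0 0 0 0 0 0 1;0 0 0 0 0 0 1"

```text
clock: 12.45
eef_pos: [543.5, -139.0, 52.4]
tool_rot: [-3.14, 0.002, 3.024]
force: [-2.2, -0.8, 9.2]
width: 41.5
gripper_force: 59.6
```

Run:
```python
from h import *
a=snap('scene'); hsv=cv2.cvtColor(a['img'],cv2.COLOR_RGB2HSV); a0=np.load('scene0.npy',allow_pickle=True).item()
for d in(a0,a):
    m=cv2.inRange(cv2.cvtColor(d['img'],cv2.COLOR_RGB2HSV),(5,150,100),(18,255,255))[190:222,272:305]; p=cv2.findNonZero(m)
    print(len(p),cv2.boundingRect(p),p[:,0].mean(0))
print(read_state()['width'],read_state()['force'].round(1))
```

```text
110 (2, 0, 21, 25) [14.24545455 14.10909091]
47 (14, 10, 9, 13) [18.29787234 15.80851064]
41.8501673020088 [-2.6 -0.1 11.1]
```

>>> move_arm --rows "0 0 0 0 0 0 0.5;0 0 0 0 0 0 0;0 0 0 0 0 0 -0.5;0 0 0 0 0 0 -1;0 0 0 0 0 0 -1;0 0 0 0 0 0 -1;0 0 0 0 0 0 -1;0 0 0 0 0 0 -1"

```text
clock: 13.17
eef_pos: [542.7, -139.0, 50.8]
tool_rot: [-3.141, -0.0, 3.023]
force: [0.4, 0.0, 0.1]
width: 85.2
gripper_force: 0.0
```

The opening read 41.8 mm, and the can gave 48.3 mm for a true 50 mm. So the trigger was squeezed to about 43 mm, which is fully in. Rising and turning back to the can.

>>> move_arm --rows "0 0 -0.05 0 0 0 -1;0 0 -0.15 0 0 0 -1;0 0 -0.27 0 0 0 -1;0 0 -0.39 0 0 0 -1;0 0 -0.5 0 0 0 -1;0 0 -0.5 0 0 0 -1"

```text
clock: 13.67
eef_pos: [546.7, -139.0, 207.3]
tool_rot: [-3.14, 0.012, 3.023]
force: [1.1, 0.2, 0.2]
width: 85.6
gripper_force: 0.0
```

Run:
```python
from h import *
s=read_state(); print(s['eef_pos'].round(1)); print(delta(637,14,200,83.7))
a=snap('scene')
m=cv2.inRange(cv2.cvtColor(a['img'],cv2.COLOR_RGB2HSV),(5,150,100),(18,255,255))[190:222,272:305]; p=cv2.findNonZero(m)
print(len(p),cv2.boundingRect(p),p[:,0].mean(0))
```

```text
[ 546.7 -139.   207.3]
(array([-0.238,  0.542,  0.026]), array([0.005, 0.006, 0.995]))
111 (1, 0, 22, 25) [14.12612613 13.98198198]
```

The trigger has sprung back: its orange blob matches the start (111 px against 110).

>>> move_arm --rows "-0.02 0.05 0 0 0 0.08 -1;-0.04 0.1 0 0 0 0.16 -1;-0.06 0.15 0 0 0 0.24 -1;-0.08 0.2 0 0 0 0.32 -1;-0.1 0.25 0 0 0 0.4 -1;-0.13 0.3 0 0 0 0.48 -1;-0.15 0.35 0 0 0 0.56 -1;-0.17 0.4 0 0 0 0.64 -1;-0.2 0.45 0 0 0 0.72 -1;-0.23 0.5 0 0 0 0.8 -1;-0.238 0.542 0 0 0 0.88 -1;-0.238 0.542 0 0 0 0.96 -1"

```text
clock: 14.72
eef_pos: [633.0, 18.5, 199.1]
tool_rot: [-3.14, -0.002, 1.521]
force: [-0.8, 0.6, -0.4]
width: 85.2
gripper_force: 0.0
```

>>> move_arm --rows "0 0 0 0 0 0.035 -1;0 0 0 0 0 0.035 -1;0 0 0 0 0 0.035 -1"

```text
clock: 14.97
eef_pos: [632.1, 14.4, 199.6]
tool_rot: [-3.139, 0.001, 1.47]
force: [-1.6, -0.5, 0.3]
width: 85.3
gripper_force: 0.0
```

Run:
```python
from h import *
s=read_state(); d=snap('wrist'); T=Tw(d,s); print(s['eef_pos'].round(1),s['tool_rot'].round(3))
m=cv2.inRange(cv2.cvtColor(d['img'],cv2.COLOR_RGB2HSV),(15,70,140),(34,255,255)); n,l,st,ce=cv2.connectedComponentsWithStats(m)
for i in range(1,n):
    if st[i][4]>60: print(st[i],onz(d,*ce[i],83,T).round(1))
print(delta(637,13,48,83.7))
```

```text
[632.1  14.4 199.6] [-3.139e+00  1.000e-03  1.470e+00]
[166   0  21  18 321] [585.1 160.2  83. ]
[151  42  21  21 339] [567.7 132.5  83. ]
[258 146  31  26 117] [650.2  44.1  83. ]
[243 185  15  16 202] [623.4  13.4  83. ]
[272 185  16  16 199] [649.3  10.4  83. ]
[182 300  53   4 151] [568.2 -97.7  83. ]
(array([-0.002,  0.017,  0.506]), array([-0.001,  0.001,  0.006]))
```

>>> move_arm --rows "0 0.017 0.1 0 0 0.006 -1;0 0.017 0.22 0 0 0.006 -1;0 0.017 0.33 0 0 0.006 -1;0 0.017 0.42 0 0 0.006 -1;0 0.017 0.48 0 0 0.006 -1;0 0.017 0.506 0 0 0.006 -1;0 0.017 0.506 0 0 0.006 -1;0 0.017 0.506 0 0 0.006 -1"

```text
clock: 15.68
eef_pos: [638.2, 13.9, 49.4]
tool_rot: [3.141, -0.0, 1.459]
force: [0.4, 0.5, 1.3]
width: 85.0
gripper_force: 0.0
```

>>> move_arm --rows "0 0 0 0 0 0 0;0 0 0 0 0 0 0.5;0 0 0 0 0 0 1;0 0 0 0 0 0 1;0 0 0 0 0 0 1;0 0 0 0 0 0 1;0 0 0 0 0 0 1;0 0 0 0 0 0 1;0 0 0 0 0 0 1"

```text
clock: 16.43
eef_pos: [638.5, 14.2, 50.8]
tool_rot: [3.14, -0.0, 1.459]
force: [-2.2, -0.3, 6.3]
width: 48.3
gripper_force: 61.8
```

>>> move_arm --rows "0 0 -0.02 0 0 0 1;0 0 -0.06 0 0 0 1;0 0 -0.14 0 0 0 1;0 0 -0.25 0 0 0 1;0 0 -0.36 0 0 0 1;0 0 -0.46 0 0 0 1;0 0 -0.5 0 0 0 1;0 0 -0.5 0 0 0 1"

```text
clock: 17.1
eef_pos: [640.0, 14.2, 202.9]
tool_rot: [3.135, -0.001, 1.459]
force: [-0.4, 0.7, -5.3]
width: 48.2
gripper_force: 63.6
```

Run:
```python
from h import *
s=read_state(); d=snap('wrist'); T=np.array(d['T_tool_cam']); print(s['eef_pos'].round(1),s['width'],s['force'].round(1),s['qpos'].round(2))
m=cv2.inRange(cv2.cvtColor(d['img'],cv2.COLOR_RGB2HSV),(15,70,140),(34,255,255)); n,l,st,ce=cv2.connectedComponentsWithStats(m)
for i in range(1,n):
    if st[i][4]>600: print(st[i],onz(d,*ce[i],-33,T).round(1))
print(delta(480,-374,200,83.7))
```

```text
[640.   14.2 202.9] 48.19286912931582 [-0.4  0.7 -5.3] [-0.08  0.65  0.02  1.6  -0.01  0.88 -0.17]
[208 296  34  29 789] [ -1.9 -14.4 -33. ]
[274 296  35  30 797] [ -1.9  11.9 -33. ]
(array([-1.345e+00, -3.800e-01, -1.000e-03]), array([ 0.001, -0.   , -0.001]))
```

>>> move_arm --rows "-0.1 -0.03 0 0 0 0 1;-0.22 -0.06 0 0 0 0 1;-0.34 -0.09 0 0 0 0 1;-0.46 -0.13 0 0 0 0 1;-0.58 -0.16 0 0 0 0 1;-0.7 -0.2 0 0 0 0 1;-0.82 -0.24 0 0 0 0 1;-0.94 -0.27 0 0 0 0 1;-1 -0.3 0 0 0 0 1;-1 -0.3 0 0 0 0 1;-1 -0.3 0 0 0 0 1"

```text
clock: 18.07
eef_pos: [512.3, -275.1, 196.5]
tool_rot: [-3.136, -0.001, 1.455]
force: [0.3, 0.9, -5.8]
width: 48.0
gripper_force: 63.6
```

Run:
```python
from h import *
s=read_state();print(s['eef_pos'].round(1),s['tool_rot'].round(3),s['qpos'].round(2),delta(479,-372,110,83.7))
```

```text
[ 512.3 -275.1  196.5] [-3.136e+00 -1.000e-03  1.455e+00] [ 0.45  0.59 -0.    1.76  0.    0.8   0.33] (array([-0.334, -0.071,  0.288]), array([-0.003, -0.001, -0.004]))
```

>>> move_arm --rows "-0.1 -0.02 0 0 0 0 1;-0.2 -0.04 0.02 0 0 0 1;-0.29 -0.06 0.08 0 0 0 1;-0.334 -0.071 0.16 0 0 0 1;-0.334 -0.071 0.24 0 0 0 1;-0.334 -0.071 0.29 0 0 0 1;-0.334 -0.071 0.29 0 0 0 1;-0.334 -0.071 0.29 0 0 0 1"

```text
clock: 18.73
eef_pos: [482.7, -368.7, 110.2]
tool_rot: [-3.138, -0.003, 1.462]
force: [1.1, -0.7, -4.1]
width: 48.2
gripper_force: 63.7
```

Run:
```python
from h import *
s=read_state();print(s['eef_pos'].round(1),delta(479,-372,50,83.7))
a=snap('scene');b=snap('side')
o=np.hstack([cv2.resize(a['img'][190:300,300:430],(400,338),interpolation=2),cv2.resize(b['img'][70:180,220:350],(400,338),interpolation=2)])
cv2.imwrite('pics/c7.png',o[:,:,::-1])
```

```text
[ 482.7 -368.7  110.2] (array([-0.013, -0.01 ,  0.201]), array([-0.002, -0.002,  0.   ]))
```

View pics/c7.png

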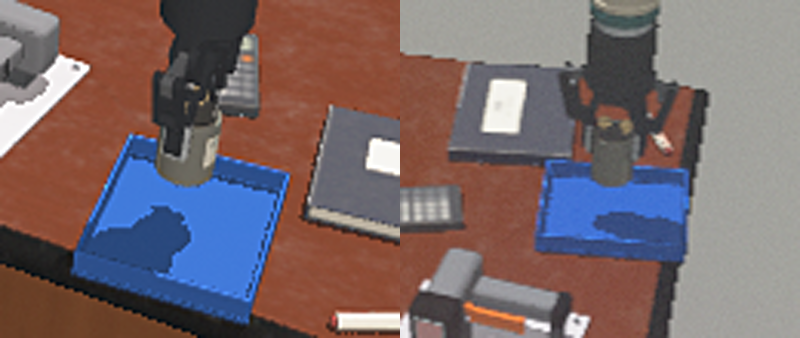

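The can hangs over the middle of the tray in both views. Lowering.

>>> move_arm --rows "-0.013 -0.01 0.05 0 0 0 1;-0.013 -0.01 0.1 0 0 0 1;-0.013 -0.01 0.14 0 0 0 1;-0.013 -0.01 0.17 0 0 0 1;-0.013 -0.01 0.19 0 0 0 1;-0.013 -0.01 0.2 0 0 0 1;-0.013 -0.01 0.2 0 0 0 1;-0.013 -0.01 0.2 0 0 0 1"

```text
clock: 19.5
eef_pos: [479.8, -374.8, 52.5]
tool_rot: [3.141, 0.0, 1.459]
force: [-0.6, -0.9, -5.2]
width: 48.1
gripper_force: 63.7
```

>>> move_arm --rows "0 0 0.004 0 0 0 1;0 0 0.007 0 0 0 1;0 0 0.009 0 0 0 1;0 0 0.009 0 0 0 1;0 0 0.009 0 0 0 1"

```text
clock: 19.92
eef_pos: [479.4, -374.8, 49.5]
tool_rot: [3.141, 0.0, 1.459]
force: [0.3, 0.4, -5.5]
width: 48.5
gripper_force: 63.7
```

>>> move_arm --rows "0 0 0.004 0 0 0 1;0 0 0.007 0 0 0 1;0 0 0.01 0 0 0 1;0 0 0.01 0 0 0 1;0 0 0.01 0 0 0 1"

```text
clock: 20.33
eef_pos: [479.4, -374.8, 46.8]
tool_rot: [3.141, 0.0, 1.459]
force: [-1.0, 0.9, 0.8]
width: 48.3
gripper_force: 64.2
```

Touched down. Releasing, then rising.

>>> move_arm --rows "0 0 0 0 0 0 0.6;0 0 0 0 0 0 0.3;0 0 0 0 0 0 0;0 0 0 0 0 0 -0.5;0 0 0 0 0 0 -1;0 0 0 0 0 0 -1;0 0 0 0 0 0 -1;0 0 0 0 0 0 -1"

```text
clock: 21.0
eef_pos: [479.5, -374.8, 46.3]
tool_rot: [3.141, 0.0, 1.459]
force: [0.3, 0.4, 0.5]
width: 85.2
gripper_force: 0.0
```

>>> move_arm --rows "0 0 -0.05 0 0 0 -1;0 0 -0.15 0 0 0 -1;0 0 -0.27 0 0 0 -1;0 0 -0.39 0 0 0 -1;0 0 -0.5 0 0 0 -1;0 0 -0.5 0 0 0 -1;0 0 -0.5 0 0 0 -1"

```text
clock: 21.58
eef_pos: [480.6, -375.7, 198.8]
tool_rot: [3.137, 0.003, 1.459]
force: [-0.4, 0.4, -0.9]
width: 85.6
gripper_force: 0.0
```

Run:
```python
from h import *
a=snap('scene');b=snap('side'); s=read_state(); d=snap('wrist'); T=Tw(d,s)
m=cv2.inRange(cv2.cvtColor(d['img'],cv2.COLOR_RGB2HSV),(15,70,140),(34,255,255)); n,l,st,ce=cv2.connectedComponentsWithStats(m)
for i in range(1,n):
    if st[i][4]>60: print(st[i],onz(d,*ce[i],79,T).round(1))
o=np.hstack([cv2.resize(a['img'][140:300,230:420],(400,338),interpolation=2),cv2.resize(b['img'][90:330,170:455],(400,338),interpolation=2)])
cv2.imwrite('pics/c8.png',o[:,:,::-1])
```

```text
[135 138  16  14 126] [ 385.2 -322.1   79. ]
[236 185  16  17 186] [ 464.5 -374.6   79. ]
[266 186  15  16 135] [ 490.1 -376.4   79. ]
```

View pics/c8.png

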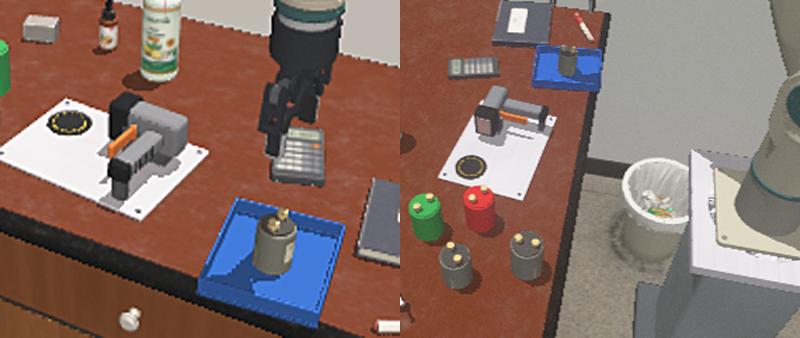

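The can stands upright in the tray's middle (≈(477,−375)), the trigger is out, the other cans are undisturbed and the gripper is clear.

```bash
python3 -c "
from cell import *
print(finish_job())"
```

```text
the job is handed in; nothing more can be done
None
```

I scanned the smallest can on the pad with its label facing the window, squeezed and released the trigger, stood the can upright in the middle of the blue tray with the other two cans untouched, and handed the job in at about 22 s of the 58 s allowed; no verdict came back.

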